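# Raise the beaker two rungs on its ladder lift

## Robot

A 6-joint arm with a two-finger parallel gripper is mounted at the origin on a cart in front of the work surface, level with it; the furniture and walls round the work are solid. World frame = base frame: x ahead of the robot, y to its left, z up, the work surface at z = 0. Lengths are in m, angles in rad, forces in N, time in s.
With the tool pointing down it reaches from about 0.35 to 1 m from the base axis. Payload 7.1 kg.
Tool frame: the origin (TCP) lies between the finger pads; the fingertips stand 22 mm ahead of it and the grasp point (between the pads) lies 3 mm ahead of it; z points along the fingers, y is the line along which they close (so a half turn about z gives the same grasp; the last joint's range is limited). The gripper opens to 85 mm and grips with 20 to 120 N. Pads are 22 mm wide; open, the fingers measure 114 mm over their backs; the gripper's body (76 mm by 85 mm) begins 54 mm behind the grasp point. The pads swing forward as they close: fully open they stand 13 mm farther back than shut.
Start: joints at [-1.356, 0.423, 1.63, -0, 1.089, -0.019], TCP at [0.145, -0.608, 0.253] pointing down, gripper open.
Joint ranges: [-3, 3], [-0.9, 2.11], [0.09, 2.58], [-1.31, 4.45], [0.11, 2.69], [-2.54, 2.54]. Speed limits (rad/s): [2.39, 2.39, 3.01, 3.14, 3.14, 3.14].

## Interface

Orientations are given as a rotation vector (axis times angle).
In Python, from rig import manip gives the robot as it stands. The module is installed in compiled form; this text tells all that it offers. Calls block until the motion is done:
- manip.move_to(position, orientation): joint-space move of the TCP to a pose.
- manip.servo_line(position, orientation=None, rate=0.15): straight line of the TCP; orientation=None keeps the orientation; rate is the mean speed in m/s.
- manip.set_joints(angles): joint-space move.
- manip.command_gripper(opening, f_grip=None): finger opening in m; f_grip is the grip in N (None keeps the last); returns when the fingers have stopped.
- manip.hold(seconds).
- manip.solve_ik(position, orientation): joint angles nearest the present ones, or None.
- manip.camera(name): name is "side" or "top" or "wrist"; returns a dict with "image" (480x640x3 uint8, red, green, blue), "fx", "fy", "cx", "cy" (pixels), "cam_to_world" (4x4, takes a point from camera to world coordinates); the wrist camera has in their place "mount" (4x4, takes a point from camera to tool coordinates, whose origin is the TCP and whose axes are the flange's). Camera axes: x right, y down, z forward; pixel columns grow to the right and rows downward; lengths in m; the calibration is good to about 2 mm. A picture is of the moment at which its call begins: read the wrist's pose just before it. There is no depth.
A pose or a line that the arm cannot do raises manip.IKError and nothing moves.
- manip.sign_off(): hands the job in; it is judged then, once.
Readings, each from a call of its own:
- manip.get_time(): time.
- manip.get_joint_positions(): joint angles.
- manip.get_joint_vel(): joint speeds.
- manip.get_tau(): joint torques, N m.
- manip.get_position(): TCP position.
- manip.get_ee_rot(): TCP orientation.
- manip.get_contact_force(): force on the tool from outside, world axes, zero at the start.
- manip.get_torque(): the same for the moment, N m.
- manip.get_width(): finger opening in m.
- manip.get_grip_force(): force on a finger pad.
Only numpy, scipy, OpenCV 4.12 (cv2) and the standard library are available. Lean on these libraries where they do the work, as an engineer would, in place of code of your own. Each camera call takes 0.05 s, during which the arm holds its last target. There are 200 camera calls.

## Task

Bring the beaker up to the probe: by its handle bar, raise the carriage of the ladder lift until its gravity pawl has passed above the second rung up from the one it is resting on, without running it up against the stop collars, then lower it gently, without letting it drop, until the pawl sits on that rung and holds the carriage, with the probe hanging down inside the beaker through the flap in its cover. Leave everything else on the bench where it is.

Things in the scene. Friction and masses are not known exactly. Their poses are not given: they have to be found in the camera images.
- lift_stand: fixed ladder lift. Origin on the table under its grey base plate (x -75 to +70, y +-75, 14 mm thick), z up; the handle faces its own -x, the ladder stands at x = +57 mm: two aluminium uprights 124 mm apart, 330 mm tall, with five round steel rungs 10 mm thick. A beam on top (under side 311 mm, y +-11, forward to x = -23 mm) holds the probe, black head up to 387 mm.
- top_rung (a point): middle of the fifth and topmost rung, on which the pawl must end, 230 mm above the table; the others have their centres at 50, 95, 140 (the one the pawl rests on at the start) and 185 mm.
- carriage (a joint): height of the carriage in m: 0 at the start on the third rung, 0.045 on the fourth, 0.090 on the topmost; 0.138 = against the black stop collars on the uprights. Held up only by pawl or hand (4 to 7 N), else it falls. Going up, each rung pushes the pawl aside; it swings back once the carriage is about 18 mm above its resting height there, and then does not let it back down past that rung.
- handle (a point): middle of the carriage's level steel handle bar, 12 mm thick, 68 mm long along the stand's y; at carriage 0 it is 135 mm above the table at the stand's x = -105 mm. Free above, below and in front; 47 mm of air behind it to the cover plate (level with it), 51 mm to the beaker below. A 10 mm rod at each end joins it to the cover. Pinch it from above or push it up with fingers tilted under it.
- pawl (a joint): swing of the dark steel gravity pawl (18 mm wide, at the back of the cover) in rad: 0 = level, nose over a rung or free; grows to about 1.0 while a rung pushes it aside; its heavy tail swings it back to 0.
- flap (a joint): opening of the thin dark dust flap under the 36 mm hole in the beaker's cover, in rad: 0 = shut by its light spring; the probe pushes it down to about 1.0.
- probe_tip (a point): lower end of the fixed upright steel probe (8 mm thick), 186 mm above the table at the stand's x = -12 mm, y = 0, straight above the middle of the beaker; at carriage 0 the top of the cover is 49 mm below it.
- lift_beaker: the glass beaker standing loose on the carriage's rimmed platform under the cover, 72 mm wide, 93 mm tall, floor 5 mm thick; origin at the middle of its underside, z up; 36 mm above the table at carriage 0.
- reagent_bottle: brown reagent bottle with a screw cap, 68 mm wide, 127 mm tall, standing on the table beside the stand (behind its ladder) (bystander, loose; origin at the middle of its underside).
- amber_vial: small amber vial with a black cap, 35 mm wide, 72 mm tall, standing beside the stand (bystander, loose; origin at the middle of its underside).
- petri_dish: flat glass dish, 67 mm wide, 15 mm tall, lying on the handle side of the stand (bystander, loose; origin at the middle of its underside).
- vial: clear vial with a black cap, 27 mm wide, 58 mm tall, standing on the table below or near the handle (bystander, loose; origin at the middle of its underside).
- syringe: syringe lying flat on the table to the right, 183 mm long (bystander, loose; origin at the middle of its underside).
- pen: black pen lying flat on the table to the left, 145 mm long (bystander, loose; origin at the middle of its underside).
There are look-alikes about, which are no part of the job. Leave any purple look-alike of the lift_beaker alone.

How it is judged:
By the outcome, as a careful person would: the job done as asked, in the order asked, and still so for the second after the job is handed in, with the robot touching nothing.
It also fails if it takes over 45 s, if anything falls off the work surface, if the arm or the gripper's body presses on something with over 40 N, if the wrist force passes 120 N, or if a joint passes its speed limit or range.

## Working session

There is one attempt and no reset: what is moved stays moved. The work goes in short steps, each a Python script; the robot and the scene stay as the last script left them, time stands still between calls to the robot, and variables do not carry over. Pictures are saved under pics/ and viewed, at most 10 in all, crops included, and the job is handed in when it is done.

```bash
mkdir -p pics; python3 - <<'E'
from rig import manip
import cv2,numpy as np
for n in("side","top"):
    c=manip.camera(n); cv2.imwrite(f"pics/{n}0.png",c["image"][:,:,::-1])
    print(n,c["fx"],c["fy"],c["cx"],c["cy"]); print(np.round(c["cam_to_world"],4).tolist())
print(manip.get_ee_rot(), manip.get_time())
E
```

```text
side 592.2972274355211 592.2972274355211 321.3644137048862 240.19534387831152
[[-0.8257, -0.3422, 0.4485, -0.0785], [-0.5637, 0.5325, -0.6314, 0.8075], [-0.0228, -0.7742, -0.6326, 0.9728], [0.0, 0.0, 0.0, 1.0]]
top 553.5964948380296 553.5964948380296 326.3917713102698 242.03157156762595
[[0.0213, -0.9952, 0.0957, 0.3903], [-0.9997, -0.0203, 0.0121, -0.0213], [-0.0101, -0.096, -0.9953, 1.3424], [0.0, 0.0, 0.0, 1.0]]
[-3.11872481e+00 -3.66239361e-01  2.15774892e-04] 0.1
```

View pics/side0.png

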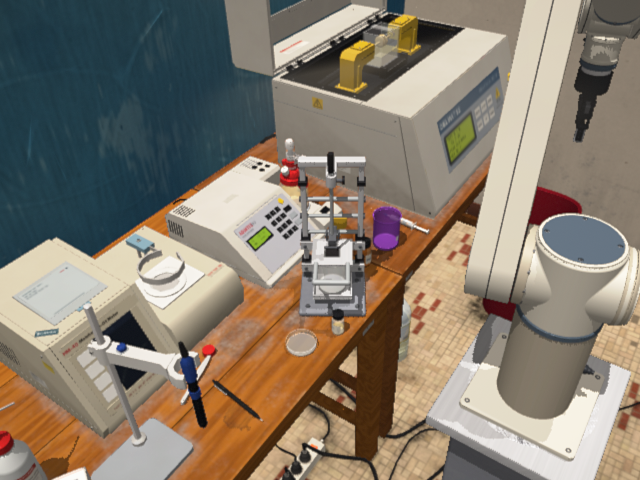

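View pics/top0.png

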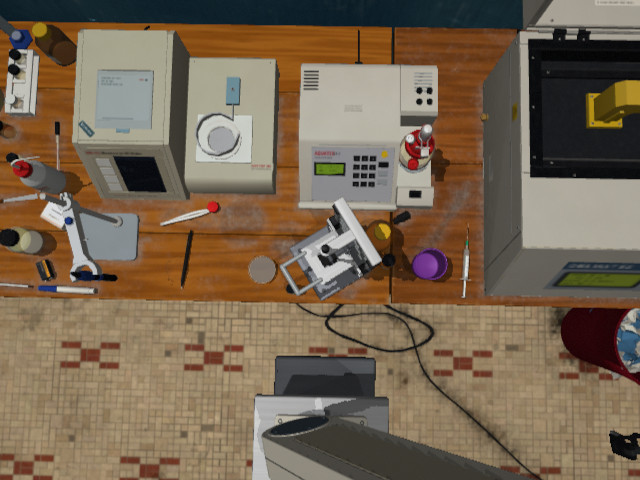

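The stand is at about (335,255) in top and (333,230) in side. The handle faces lower left in top at about (290,278), with the petri dish at (262,269) and the vial at (293,290). I'll enlarge both.

```bash
python3 - <<'E'
import cv2
a=cv2.imread("pics/top0.png")[190:310,245:405]; cv2.imwrite("pics/topc.png",cv2.resize(a,None,fx=5,fy=5,interpolation=cv2.INTER_CUBIC))
a=cv2.imread("pics/side0.png")[140:365,270:450]; cv2.imwrite("pics/sidec.png",cv2.resize(a,(480,600),interpolation=cv2.INTER_CUBIC))
E
```

```text
(no output)
```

View pics/topc.png

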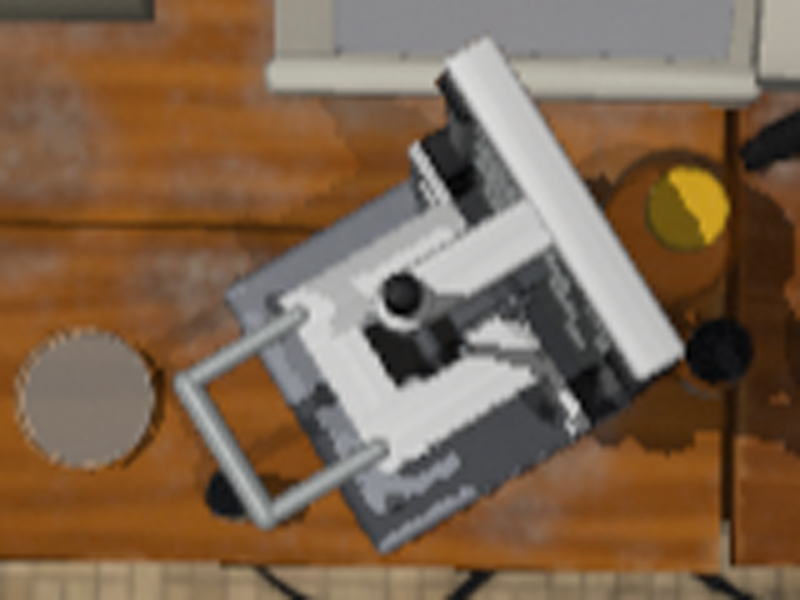

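View pics/sidec.png

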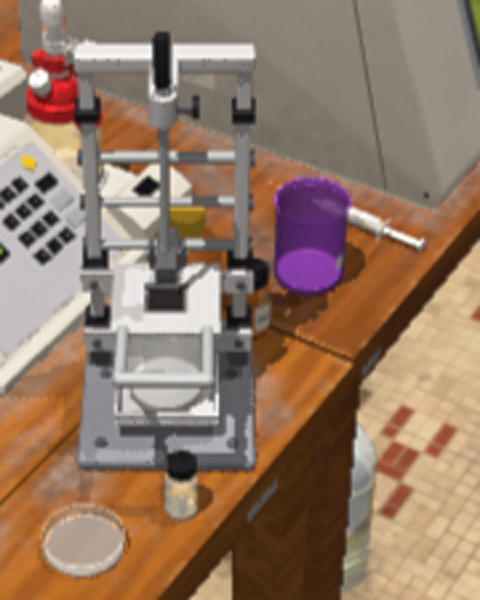

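```bash
cat > h.py <<'E'
import numpy as np
from scipy.optimize import least_squares
C={"side":(592.297,321.364,240.195,np.array([[-0.8257,-0.3422,0.4485,-0.0785],[-0.5637,0.5325,-0.6314,0.8075],[-0.0228,-0.7742,-0.6326,0.9728]])),
"top":(553.596,326.392,242.032,np.array([[0.0213,-0.9952,0.0957,0.3903],[-0.9997,-0.0203,0.0121,-0.0213],[-0.0101,-0.096,-0.9953,1.3424]]))}
def proj(n,P):
    f,cx,cy,T=C[n]; q=T[:,:3].T@(np.asarray(P)-T[:,3]); return np.array([cx+f*q[0]/q[2],cy+f*q[1]/q[2]])
def ray(n,uv,z):
    f,cx,cy,T=C[n]; d=T[:,:3]@np.array([(uv[0]-cx)/f,(uv[1]-cy)/f,1]); return T[:,3]+d*(z-T[2,3])/d[2]
tp=lambda u,v:(245+u/5,190+v/5)
sd=lambda u,v:(270+u*.375,140+v*.375)
E
python3 - <<'E'
from h import *
F=[("top",tp(185,383),(-105,31,135)),("top",tp(268,520),(-105,-31,135)),("top",tp(230,293),(-75,75,14)),("top",tp(385,552),(-75,-75,14)),("top",tp(402,291),(-12,0,387)),
("side",sd(118,380),(-105,31,135)),("side",sd(208,382),(-105,-31,135)),("side",sd(80,464),(-75,75,14)),("side",sd(254,466),(-75,-75,14)),("side",sd(161,38),(-12,0,387))]
def W(p,P):
    c,s=np.cos(p[2]),np.sin(p[2]);P=np.array(P)/1000
    return np.array([p[0]+c*P[0]-s*P[1],p[1]+s*P[0]+c*P[1],P[2]])
g=lambda p:np.concatenate([proj(n,W(p,P))-uv for n,uv,P in F])
r=least_squares(g,[.35,-.03,-1],x_scale=[.1,.1,1]); print(r.x,np.round(r.fun.reshape(-1,2),1).tolist())
for P in[(-105,0,135),(-12,0,186),(-105,34,135),(-105,-34,135)]:print(P,W(r.x,P))
print("vial",ray("side",sd(181,465),.058),ray("top",tp(228,494),.058)); print("petri",ray("top",tp(88,398),.015),ray("side",sd(85,535),.015))
E
```

```text
[ 0.47762935 -0.01709246 -1.0053512 ] [[0.4, 1.4], [-1.6, -1.6], [-2.8, -0.2], [-1.6, 1.6], [-0.7, 0.1], [2.4, -0.8], [-1.3, -1.3], [-1.0, -2.1], [1.1, -2.2], [0.7, -2.2]]
(-105, 0, 135) [0.42137122 0.07156431 0.135     ]
(-12, 0, 186) [ 0.47119985 -0.00696026  0.186     ]
(-105, 34, 135) [0.45007913 0.08978123 0.135     ]
(-105, -34, 135) [0.39266331 0.05334739 0.135     ]
vial [0.40085728 0.08033924 0.058     ] [0.40342635 0.07478986 0.058     ]
petri [0.4483524  0.14651458 0.015     ] [0.44568892 0.1516308  0.015     ]
```

```bash
cat >> h.py <<'E'
from scipy.spatial.transform import Rotation as R
def ori(yaw,tilt,sgn):
    sx=np.array([np.cos(yaw),np.sin(yaw),0]);u=np.array([0,0,1.])
    z=sx*np.sin(tilt)-u*np.cos(tilt); y=sgn*(sx*np.cos(tilt)+u*np.sin(tilt))
    return R.from_matrix(np.c_[np.cross(y,z),y,z]).as_rotvec()
def tcp(P,yaw,tilt): # TCP so that the grasp point is at P
    return np.asarray(P)-.003*np.array([np.cos(yaw)*np.sin(tilt),np.sin(yaw)*np.sin(tilt),-np.cos(tilt)])
E
python3 - <<'E'
from rig import manip
from h import *
for t in(0,.2,.35):
  for s in(1,-1):
    for z in(.135,.255,.40,.55):
        q=manip.solve_ik([.421,.0716,z],ori(-1.005,t,s)); print(t,s,z,None if q is None else np.round(q,2))
q=manip.solve_ik([.145,-.608,.55],manip.get_ee_rot());print(q)
E
```

```text
0 1 0.135 [ 0.14  0.34  2.13 -0.    0.67  1.15]
0 1 0.255 [ 0.14  0.12  2.04 -0.    0.97  1.15]
0 1 0.4 [ 0.14 -0.04  1.86 -0.    1.32  1.15]
0 1 0.55 [ 0.14 -0.11  1.61 -0.    1.64  1.15]
0 -1 0.135 [ 0.14  0.34  2.13 -0.    0.67 -2.  ]
0 -1 0.255 [ 0.14  0.12  2.04 -0.    0.97 -2.  ]
0 -1 0.4 [ 0.14 -0.04  1.86 -0.    1.32 -2.  ]
0 -1 0.55 [ 0.14 -0.11  1.61 -0.    1.64 -2.  ]
0.2 1 0.135 [ 0.26  0.33  2.17 -0.34  0.6   1.55]
0.2 1 0.255 [ 0.26  0.1   2.08 -0.24  0.91  1.42]
0.2 1 0.4 [ 0.26 -0.07  1.9  -0.2   1.25  1.33]
0.2 1 0.55 [ 0.26 -0.14  1.65 -0.19  1.57  1.26]
0.2 -1 0.135 [ 0.26  0.33  2.17 -0.34  0.6  -1.59]
0.2 -1 0.255 [ 0.26  0.1   2.08 -0.24  0.91 -1.73]
0.2 -1 0.4 [ 0.26 -0.07  1.9  -0.2   1.25 -1.81]
0.2 -1 0.55 [ 0.26 -0.14  1.65 -0.19  1.57 -1.88]
0.35 1 0.135 [ 0.36  0.35  2.2  -0.62  0.62  1.88]
0.35 1 0.255 [ 0.36  0.11  2.11 -0.44  0.9   1.64]
0.35 1 0.4 [ 0.36 -0.08  1.94 -0.36  1.23  1.48]
0.35 1 0.55 [ 0.36 -0.16  1.68 -0.34  1.54  1.36]
0.35 -1 0.135 [ 0.36  0.35  2.2  -0.62  0.62 -1.26]
0.35 -1 0.255 [ 0.36  0.11  2.11 -0.44  0.9  -1.5 ]
0.35 -1 0.4 [ 0.36 -0.08  1.94 -0.36  1.23 -1.66]
0.35 -1 0.55 [ 0.36 -0.16  1.68 -0.34  1.54 -1.78]
[-1.35572401e+00  2.42478189e-01  1.23101864e+00  4.13152348e-06
  1.66953966e+00 -1.87213144e-02]
```

```bash
python3 - <<'E'
from rig import manip
from h import *
import cv2
manip.servo_line([.145,-.608,.55],rate=.3)
o=ori(-1.005,.2,1)
manip.move_to([.421,.0716,.55],o)
manip.command_gripper(.05,60)
sx=np.array([np.cos(-1.005),np.sin(-1.005),0])
manip.servo_line(np.array([.421,.0716,.26])-.02*sx,o,rate=.25)
p,r=manip.get_position(),manip.get_ee_rot()
c=manip.camera("wrist");cv2.imwrite("pics/w1.png",c["image"][:,:,::-1])
print(p,r,c["fx"],c["cx"],c["cy"],manip.get_time());print(np.round(c["mount"],4).tolist(),manip.get_contact_force())
E
```

```text
[0.41091107 0.08864406 0.26084999] [2.83122612 0.82275997 0.08503875] 407.40157485191816 313.43336973678515 237.20282124054103 5.6417
[[-0.0003, -0.9558, -0.2939, 0.0745], [1.0, -0.0002, -0.0005, -0.0001], [0.0004, -0.2939, 0.9558, -0.1215], [0.0, 0.0, 0.0, 1.0]] [-0.19809868  0.26597589  0.63223923]
```

View pics/w1.png

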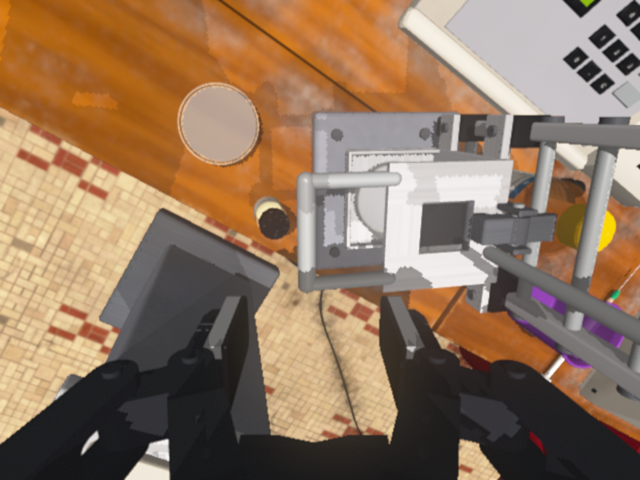

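The wrist view shows the bar from about (306,178) to (305,285), with the vial below and to its left at (272,222). I'll turn those pixels into a position.

```bash
python3 - <<'E'
from h import *
M=np.array([[-0.0003,-0.9558,-0.2939,0.0745],[1,-0.0002,-0.0005,-0.0001],[0.0004,-0.2939,0.9558,-0.1215]])
A=R.from_rotvec([2.83122612,0.82275997,0.08503875]).as_matrix();p=np.array([.41091107,.08864406,.26084999])
def wr(u,v,z):
    d=A@M[:,:3]@np.array([(u-313.43)/407.4,(v-237.2)/407.4,1]);o=p+A@M[:,3];return o+d*(z-o[2])/d[2]
a,b=wr(306,178,.135),wr(305,285,.135);print(a,b,(a+b)/2,np.linalg.norm(a-b))
d=a-b;print("yaw",np.arctan2(d[1],d[0])-np.pi/2, "vial",wr(272,222,.058))
E
```

```text
[0.45244729 0.09047681 0.135     ] [0.39196789 0.0533798  0.135     ] [0.42220759 0.0719283  0.135     ] 0.07095030651929
yaw -1.0205946981893574 vial [0.40502081 0.07729011 0.058     ]
```

```bash
cat >> h.py <<'E'
P0=np.array([.422,.072,.135]);YAW=-1.01;T=.2
O=ori(YAW,T,1);ZT=R.from_rotvec(O).as_matrix()[:,2]
def at(c,back=0): return tcp(P0+[0,0,c],YAW,T)-ZT*back
E
python3 - <<'E'
from rig import manip
from h import *
import cv2
manip.servo_line(at(0,.09),O,rate=.15)
manip.servo_line(at(0),O,rate=.08)
print(manip.get_contact_force())
manip.command_gripper(0.0,60)
print(manip.get_width(),manip.get_grip_force(),manip.get_contact_force(),manip.get_position(),manip.get_time())
c=manip.camera("wrist");cv2.imwrite("pics/w2.png",c["image"][:,:,::-1])
E
```

```text
[-1.1312765  -0.38956622 -0.04314199]
0.010076768210763701 58.42485308647156 [ 1.23286962 -5.31657948  5.00389233] [0.42210215 0.07225913 0.1383609 ] 7.7417
```

View pics/w2.png

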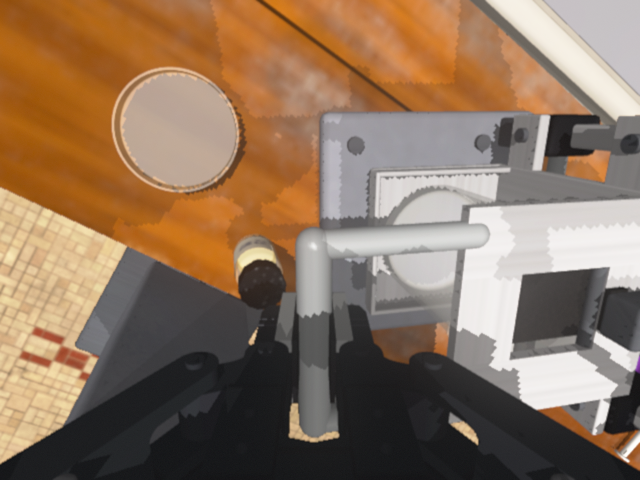

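The bar (315,330) is between the pads, so I'll lift in steps and watch the force.

```bash
python3 - <<'E'
from rig import manip
from h import *
import cv2
for c in(.01,.025,.045,.06,.075,.09,.105,.118):
    manip.servo_line(at(c),O,rate=.04)
    f=manip.get_contact_force();print(c,np.round(f,1),round(manip.get_width(),4),round(manip.get_position()[2]-at(0)[2],4))
    if abs(f[2])>25: break
manip.hold(.4);print(manip.get_contact_force(),manip.get_time())
c=manip.camera("wrist");a=c["image"][:,:,::-1]
s=manip.camera("side")["image"][100:340,260:420,::-1]
cv2.imwrite("pics/l1.png",np.hstack([cv2.resize(a,(400,300)),cv2.resize(s,(400,600),interpolation=cv2.INTER_CUBIC)[150:450]]))
E
```

```text
0.01 [ 5.2 -6.4 -3.9] 0.0101 0.0101
0.025 [ 4.7 -6.  -3.6] 0.0098 0.025
0.045 [ 4.2 -6.4 -4.8] 0.0098 0.045
0.06 [ 3.2 -4.3  0.3] 0.0097 0.0601
0.075 [ 4.9 -5.  -3.5] 0.0101 0.0749
0.09 [ 4.4 -6.1 -3.6] 0.0103 0.0899
0.105 [ 1.9 -5.2 -0.4] 0.01 0.1051
0.118 [ 4.6 -5.2 -4.1] 0.0104 0.1179
[ 4.21467006 -5.16616999 -3.66714553] 12.3417
```

View pics/l1.png

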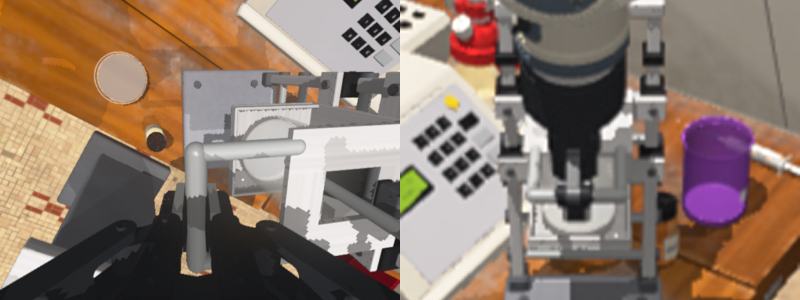

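The carriage is up, the probe is through the cover (wrist pane, 350,190), and the hand carries about 4 N. I'll lower it slowly until the pawl takes the load.

```bash
python3 - <<'E'
from rig import manip
from h import *
import cv2
manip.servo_line(at(.097),O,rate=.03);print(manip.get_contact_force())
for c in np.arange(.095,.0819,-.0015):
    manip.servo_line(at(c),O,rate=.015)
    f=manip.get_contact_force();print(round(c,4),np.round(f,1))
    if f[2]>4: break
manip.hold(.3);print(manip.get_contact_force(),manip.get_time(),manip.get_position()[2]-at(0)[2])
E
```

```text
[ 4.42150432 -5.30515198 -4.21964948]
0.095 [ 5.8 -5.3 -5. ]
0.0935 [ 5.  -5.9 -5.4]
0.092 [ 4.9 -4.7 -5.1]
0.0905 [ 3.2 -6.3  0.1]
0.089 [-3.3 -4.7 14.3]
[-2.28468569 -4.88699574 13.93048543] 14.875 0.09005265770590723
```

The pawl holds at 0.090. I'll take off the extra push, release, back out and check.

```bash
python3 - <<'E'
from rig import manip
from h import *
import cv2
manip.servo_line(at(.0902),O,rate=.015);print(manip.get_contact_force())
manip.command_gripper(.045);print(manip.get_width(),manip.get_contact_force())
manip.servo_line(at(.09,.07),O,rate=.08)
sx=np.array([np.cos(YAW),np.sin(YAW),0])
a=manip.camera("wrist")["image"][:,:,::-1]
manip.servo_line(at(.09,.07)-.03*sx+[0,0,.22],O,rate=.2)
manip.set_joints(manip.get_joint_positions()+np.array([.7,0,0,0,0,0]))
s=manip.camera("side")["image"][130:370,250:450,::-1]
cv2.imwrite("pics/e1.png",np.hstack([cv2.resize(a,(300,225)),np.zeros((225,0,3),np.uint8)]))
b=np.zeros((600,800,3),np.uint8);b[:225,:300]=cv2.resize(a,(300,225));b[:,300:]=cv2.resize(s,(500,600),interpolation=cv2.INTER_CUBIC)
t=manip.camera("top")["image"][190:310,245:405,::-1];b[300:525,:300]=cv2.resize(t,(300,225),interpolation=cv2.INTER_CUBIC)
cv2.imwrite("pics/e1.png",b);print(manip.get_time(),manip.get_contact_force())
E
```

```text
[ 1.74974378 -5.6832761   3.17662377]
0.04514289482344613 [ 0.62412207 -0.81907022 -0.16001579]
19.0833 [-0.49186981 -0.72859017  0.68421801]
```

View pics/e1.png

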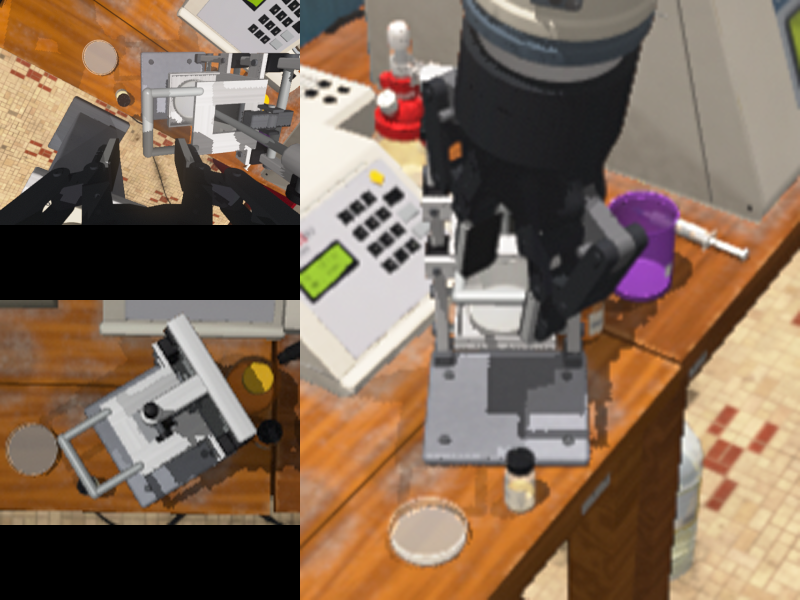

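After release the carriage stays up: the handle is at about (490,297) in the side pane. The probe goes through the cover hole, and the petri dish, vial and bottles haven't moved. I'll hand it in.

```bash
python3 -c "
from rig import manip
print(manip.sign_off())"
```

```text
the job is handed in; nothing more can be done
None
```

I raised the carriage past the top rung, lowered it gently until the pawl held it at 0.090 m, let go and handed the job in; the probe hangs through the cover hole, and the petri dish, vials and bottles near the stand look unmoved in the last pictures.

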